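Fetch the tuna tin from behind the bottle and jar

TASK

I am taking the tuna upstairs: the low tin is at the back of the wooden tray, behind the bottle and the baby food jar. First move the bottle and the jar out of the way so that both stand on the cork mat, then fetch the tin and set it flat in the yellow tub, and after that put the bottle and the jar back upright, each on the spot in the tray where it stood at the start. Set things down gently without dropping them or tipping them over, and leave everything else on the bench where it is.

Things in the scene. Friction and masses are not known exactly. Their poses are not given: they have to be found in the camera images.
- tin: the thing to fetch: low round tuna tin, 65 mm diameter, 35 mm high, bare metal top with a ring pull, pale label, about 120 g. Stands at the back (+x side) of the tray behind bottle and jar; only about 9 mm separates it from each of them. Origin: centre of its underside, z up.
- bottle: small clear PET bottle, empty, about 60 g: body 60 mm diameter up to 100 mm, tapering to a neck 25 mm in diameter at 140 mm, then a blue screw cap 30 mm in diameter from 155 to 180 mm (total height 180 mm). Take it by cap and neck from above. In the front row of the tray, left or right by chance. Its place to return to is where it is at the start. Origin: centre of its underside, z up.
- jar: glass baby food jar, empty, about 140 g: 57 mm diameter glass body up to 52 mm, a slightly narrower neck (50 mm) and a brass-coloured twist lid 58 mm in diameter from 60 to 76 mm (total height 76 mm). The lid is fixed on. In the front row of the tray beside the bottle, centres 84 mm apart. Its place to return to is where it is at the start. Origin: centre of its underside, z up.
- tray: fixed flat tray of plain brown wood, 160 mm (its x) by 210 mm (its y), floor 4 mm thick, rim 4 mm wide and 10 mm high all round. Turned up to 0.25 rad about vertical. At the start, in its frame, the tin stands at about x +35 mm, y 0, the bottle and jar at x -23 mm, y +42 and -42 mm (or exchanged). Origin: centre of its underside.
- tub: fixed yellow open plastic tub, outside 180 mm (its x) by 160 mm (its y) by 55 mm high, with a 7 mm wide flange outside the rim at the top; walls and floor 4 mm thick. Left or right of the tray by chance. Origin: centre of its underside.
- mat: fixed flat cork mat, 240 mm (its x, roughly away from the robot) by 150 mm (its y), 4 mm thick: the side area where bottle and jar are parked side by side. On the other side of the tray from the tub. Origin: centre of its underside.
- foodcan: bystander: tall food can, 73 mm diameter, 110 mm high, beyond tub or mat. Origin: centre of its underside.
- tape: bystander: grey roll of tape lying flat, 100 mm outside and 76 mm inside diameter, 48 mm high, beyond tub or mat. Origin: centre of its underside.
- mug: bystander: blue mug, 80 mm diameter, 92 mm high, handle on its +y side, behind the tray. Origin: centre of its underside.
- screwdriver: bystander: screwdriver lying across the bench between robot and tray, about 200 mm long, below 35 mm high, handle on its own -x side (towards the right, -y, of the bench).
Mind the look-alikes: they are no part of the job. Several things look just like the bottle: the one meant starts nearest to the robot's base. There is more than one size of the jar; the one meant has the size given above.

How it is judged:
On the way, in this order (a step that is already met when the one before it is completed fails the run):
1. the bottle and the jar both stand upright and released on the cork mat (x of bottle in the frame of mat between -0.108 and 0.108 m and y of bottle in the frame of mat between -0.063 and 0.063 m and z of bottle in the frame of mat between 0 and 0.01 m and angle between each of bottle, jar's own z axis and vertical below 0.12 rad and contact force between the fingers and bottle below 0.2 N and linear speed of each of bottle, jar below 0.03 m/s and x of jar in the frame of mat between -0.108 and 0.108 m and y of jar in the frame of mat between -0.063 and 0.063 m and z of jar in the frame of mat between 0 and 0.01 m and contact force between the fingers and jar below 0.2 N), for 0.2 s.
2. with both still on the mat, the tin lies flat and released on the floor of the yellow tub (all of step 1 and x of tin in the frame of tub between -0.07 and 0.07 m and y of tin in the frame of tub between -0.06 and 0.06 m and z of tin in the frame of tub between 0 and 0.012 m and angle between tin's own z axis and vertical below 0.12 rad and contact force between the fingers and tin below 0.2 N and linear speed of tin below 0.03 m/s), for 0.2 s.
At the end, for the whole second after the job is handed in: the tin lies flat, released and at rest on the floor of the yellow tub; the bottle and the jar each stand upright, released and at rest, within 15 mm of where that same thing stood at the start (x of tin in the frame of tub between -0.07 and 0.07 m and y of tin in the frame of tub between -0.06 and 0.06 m and z of tin in the frame of tub between 0 and 0.012 m and angle between each of tin, bottle, jar's own z axis and vertical below 0.12 rad and contact force between the fingers and tin below 0.2 N and linear speed of each of tin, bottle, jar below 0.03 m/s and distance of each of bottle, jar from where it was at the start of the episode below 0.015 m and contact force between the fingers and bottle below 0.2 N and contact force between the fingers and jar below 0.2 N); the robot touches nothing.
It fails at once if the food can, tape roll, mug or screwdriver is shifted by more than 30 mm (distance of any of foodcan, tape, mug, screwdriver from where it was at the start of the episode above 0.03 m).
It fails at once if the tin, bottle or jar is tipped by more than 0.6 rad (angle between any of tin, bottle, jar's own z axis and vertical above 0.6 rad).
It fails at once if the tin, bottle or jar is dropped or thrown (over 0.7 m/s while the fingers do not touch it) ((linear speed of tin above 0.7 m/s and contact force between the fingers and tin below 0.01 N) or (linear speed of bottle above 0.7 m/s and contact force between the fingers and bottle below 0.01 N) or (linear speed of jar above 0.7 m/s and contact force between the fingers and jar below 0.01 N)).
It also fails if it takes over 115 s, if anything falls off the work surface, if the arm or the gripper's body presses on something with over 40 N, if the wrist force passes 120 N, or if a joint passes its speed limit or range.

ROBOT

A 7-joint arm with a two-finger parallel gripper is mounted at the origin on the work surface. World frame = base frame: x ahead of the robot, y to its left, z up, the work surface at z = 0. Lengths are in m, angles in rad, forces in N, time in s.
With the tool pointing down it reaches from about 0.425 to 0.95 m from the base axis. Payload 4.7 kg.
Tool frame: the origin (TCP) lies midway between the tips of the shut fingers; the grasp point (between the pads) lies 19 mm behind it; z points along the fingers, y is the line along which they close (so a half turn about z gives the same grasp; the last joint's range is limited). The gripper opens to 87 mm and grips with 3 to 60 N. Pads are 19 mm wide; open, the fingers measure 117 mm over their backs; the gripper's body (75 mm by 190 mm) begins 51 mm behind the grasp point.
Start: joints at [1.194, 0.469, -0.049, 1.532, 0.024, 1.141, -0.082], TCP at [0.23, -0.635, 0.223] pointing down, gripper open.
Joint ranges: [-2.59, 2.59], [-0.33, 1.99], [-1.39, 1.29], [0.1, 2.45], [-1.04, 4.18], [0.21, 1.99], [-2.66, 2.66]. Speed limits (rad/s): [2.57, 2.57, 3.14, 3.14, 3.14, 3.14, 3.14].

INTERFACE

Orientations are given as a 3x3 rotation matrix whose columns are the frame's x, y, z axes.
In Python, from station import manip, fingers, kinematics, telemetry, imaging, ticket gives the robot as it stands. Calls block until the motion is done:
- manip.move_ptp(position, orientation): joint-space move of the TCP to a pose.
- manip.line_to(position, vel=0.15, ori=None, max_force=None): straight line of the TCP; ori=None keeps the orientation; vel is the mean speed in m/s. With max_force (N) it stops when the force on the tool has changed by that much, and returns True; else False.
- manip.move_joints(angles): joint-space move.
- fingers.command_gripper(opening, strength=None): finger opening in m; strength is the grip in N (None keeps the last); returns when the fingers have stopped.
- manip.sleep(seconds).
- kinematics.ik(position, orientation): joint angles nearest the present ones, or None.
- telemetry.get_obs(): the state.
- imaging.get_image(name): name is "scene" or "top" or "wrist"; returns a dict with "pixels" (420x560x3 uint8, red, green, blue), "mtx" (3x3 intrinsics, pixels), "k1" (the pictures are not rectified: a ray, as slopes to the right and down, at radius r is drawn at 1 + k1 r^2 times it, then the intrinsics apply), "world_to_cam" (4x4, takes a point from world to camera coordinates). Camera axes: x right, y up, looking along -z (the intrinsics and any distortion apply to the point x, -y, -z); pixel columns grow to the right and rows downward; lengths in m; the calibration is good to about 2 mm. A picture is of the moment at which its call begins. There is no depth.
A pose or a line that the arm cannot do raises manip.PlanningError and nothing moves.
- ticket.hand_in(): hands the job in; it is judged then, once.
The state is a dict: "clock": time; "qpos": joint angles; "qvel": joint speeds; "joint_torque": joint torques, N m; "eef_pos": TCP position; "ee_rot": TCP orientation; "ft_force": force on the tool from outside, world axes, zero at the start; "moment": the same for the moment, N m; "opening": finger opening in m; "grip_force": force on a finger pad.
Only numpy, scipy, OpenCV 4.12 (cv2) and the standard library are available. Lean on these libraries where they do the work, as an engineer would, in place of code of your own. Each camera call takes 0.05 s, during which the arm holds its last target. There are 200 camera calls.

## Working session

There is one attempt and no reset: what is moved stays moved. The work goes in short steps, each a Python script; the robot and the scene stay as the last script left them, time stands still between calls to the robot, and variables do not carry over. Pictures are saved under pics/ and viewed, at most 14 in all, crops included, and the job is handed in when it is done.

```bash
ls; mkdir -p pics; cat > h.py <<'E'
import numpy as np, cv2, json
from station import manip, fingers, kinematics, telemetry, imaging, ticket
def snap(name, fn):
    im=imaging.get_image(name); cv2.imwrite('pics/'+fn+'.png', im['pixels'][:,:,::-1])
    np.savez('pics/'+fn+'.npz', **{k:np.array(v) for k,v in im.items()}); return im
def load(fn): return dict(np.load('pics/'+fn+'.npz'))
def proj(im,P):
    P=np.atleast_2d(P); c=(im['world_to_cam']@np.c_[P,np.ones(len(P))].T).T
    s=np.c_[c[:,0],-c[:,1]]/(-c[:,2:3]); r2=(s**2).sum(1,keepdims=True); s=s*(1+float(im['k1'])*r2)
    return s@im['mtx'][:2,:2].T+im['mtx'][:2,2]
def ray(im,uv):
    d=np.array([float(im['k1']),0,0,0])
    s=cv2.undistortPoints(np.array(uv,float).reshape(-1,1,2),im['mtx'],d).reshape(-1,2)
    W=im['world_to_cam']; R=W[:3,:3]; o=-R.T@W[:3,3]
    return o,(np.c_[s[:,0],-s[:,1],-np.ones(len(s))]@R)
def onz(im,uv,z):
    o,d=ray(im,uv); return o+d*((z-o[2])/d[:,2:3])
def tri(obs):  # list of (im,uv)
    A=np.zeros((3,3));b=np.zeros(3)
    for im,uv in obs:
        o,d=ray(im,[uv]); d=d[0]/np.linalg.norm(d[0]); M=np.eye(3)-np.outer(d,d); A+=M;b+=M@o
    return np.linalg.solve(A,b)
def down(yaw):  # tool y axis (closing) at angle yaw in world xy
    y=np.array([np.cos(yaw),np.sin(yaw),0]); z=np.array([0,0,-1.]); return np.c_[np.cross(y,z),y,z]
E
python3 - <<'E'
from h import *
for n in ['scene','top','wrist']:
    im=snap(n,n+'0'); W=im['world_to_cam']; print(n, -W[:3,:3].T@W[:3,3], im['k1'], im['mtx'][0,0])
o=telemetry.get_obs(); print(o['clock'],o['eef_pos'],o['ee_rot'],o['opening'])
E
```

```text
pics
scene [ 1.33418232 -0.32616192  0.59847982] 0.043146084550215444 455.2240271752324
top [0.49366065 0.00826392 1.0396277 ] 0.0006738579123223126 495.08395557136026
wrist [ 0.30761563 -0.60528853  0.38363967] -0.03837726084081323 351.2448013685838
0.15 [ 0.22996334 -0.63413125  0.22174009] [[ 9.40083871e-01  3.40942839e-01 -5.44198584e-04]
 [ 3.40943271e-01 -9.40082847e-01  1.38815237e-03]
 [-3.83111429e-05 -1.49052050e-03 -9.99998888e-01]] 0.08689212059271843
```

View pics/top0.png

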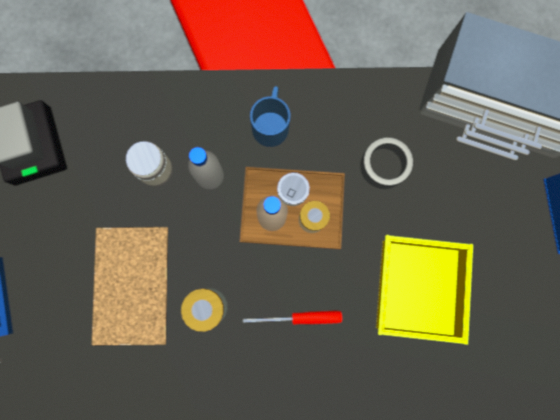

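View pics/scene0.png

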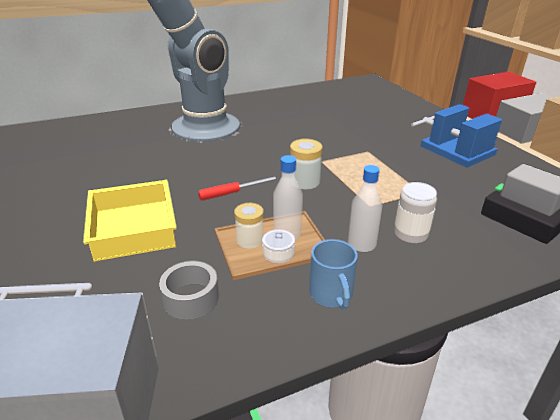

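Candidates in the top view. Bottle: the cap at (272,206) in the tray, or the one at (198,156), which is farther from the base. I choose (272,206). Jar: the small lid at (315,216), or the big jar at (203,309), which is too large. I choose (315,216). The tin is at (293,188). The similar white-lidded can at (146,160) is the food can. Next is a close crop of both views to check this.

```bash
python3 - <<'E'
from h import *
a=cv2.imread('pics/top0.png')[155:255,230:355]; b=cv2.imread('pics/scene0.png')[150:280,210:335]
a=cv2.resize(a,None,fx=3.2,fy=3.2,interpolation=cv2.INTER_CUBIC); b=cv2.resize(b,None,fx=3.2,fy=3.2,interpolation=cv2.INTER_CUBIC)
c=np.zeros((max(len(a),len(b)),a.shape[1]+b.shape[1],3),np.uint8); c[:len(a),:a.shape[1]]=a; c[:len(b),a.shape[1]:]=b
cv2.imwrite('pics/crop1.png',c)
for n in ['top0','scene0']:
    im=load(n); h=cv2.cvtColor(im['pixels'],cv2.COLOR_RGB2HSV)
    for nm,lo,hi in [('blue',(100,150,90),(118,255,255)),('gold',(18,100,90),(28,255,255)),('yel',(27,180,60),(33,255,255)),('wood',(5,60,50),(17,200,200))]:
        m=cv2.inRange(h,lo,hi); _,_,st,ct=cv2.connectedComponentsWithStats(m)
        print(n,nm,[(s[:5].tolist(),c.round(1).tolist()) for s,c in zip(st[1:],ct[1:]) if s[4]>60])
E
```

```text
top0 blue [([251, 104, 38, 32, 646], [269.7, 122.8]), ([189, 147, 18, 18, 253], [197.5, 155.5]), ([544, 179, 16, 75, 220], [551.8, 215.9]), ([264, 197, 16, 17, 218], [271.7, 204.8]), ([0, 275, 9, 61, 304], [2.6, 313.0])]
top0 gold [([299, 200, 32, 32, 598], [314.1, 215.4]), ([376, 240, 8, 89, 202], [379.6, 284.2]), ([454, 249, 13, 88, 690], [460.2, 292.6]), ([181, 288, 43, 44, 1127], [202.0, 309.7])]
top0 yel [([376, 235, 97, 109, 8392], [422.8, 289.0])]
top0 wood [([239, 166, 106, 84, 5628], [291.2, 209.0]), ([93, 227, 76, 106, 2856], [135.8, 272.8]), ([93, 267, 24, 46, 408], [104.5, 291.8]), ([91, 311, 12, 27, 106], [95.5, 320.9]), ([91, 314, 76, 32, 630], [124.3, 335.0])]
scene0 blue [([421, 105, 81, 62, 2120], [462.6, 135.1]), ([281, 155, 15, 18, 225], [287.8, 163.7]), ([363, 166, 16, 17, 226], [370.6, 173.7])]
scene0 gold [([290, 139, 32, 21, 442], [305.8, 150.1]), ([89, 183, 77, 55, 1497], [123.7, 200.2]), ([234, 203, 29, 22, 398], [248.5, 214.4]), ([83, 227, 93, 35, 1762], [131.7, 243.9])]
scene0 yel []
scene0 wood [([0, 0, 153, 19, 2175], [67.0, 7.1]), ([190, 0, 99, 7, 389], [225.6, 2.0]), ([325, 0, 14, 81, 709], [331.4, 38.8]), ([342, 0, 218, 109, 11344], [416.2, 44.1]), ([482, 0, 78, 50, 3062], [525.1, 20.5]), ([530, 100, 30, 63, 1256], [548.0, 131.8]), ([297, 211, 28, 30, 164], [311.0, 227.3]), ([214, 224, 99, 56, 955], [261.9, 260.9])]
```

View pics/crop1.png

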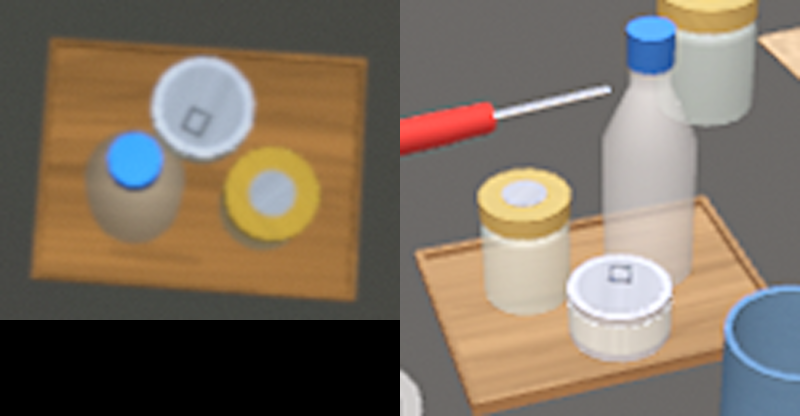

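The crop confirms the choice. The clear bottle (cap near top-view pixel (272,205)) and the small gold-lidded jar (315,216) stand in the tray, with the tin (293,188) behind them. I triangulate these next, along with the tray, mat and tub corners.

```bash
python3 - <<'E'
from h import *
T,S=load('top0'),load('scene0'); out={}
def tp(p): return (230+(p[0]+.5)/3.2-.5,155+(p[1]+.5)/3.2-.5)
def sc(p): return (210+(p[0]-400+.5)/3.2-.5,150+(p[1]+.5)/3.2-.5)
for n,a,b,z in [('bottle',(134,159),(651,31.5),.184),('jar',(272,194),(524,193),.08),('tin',(203,107),(620,286),.039)]:
    P=tri([(T,tp(a)),(S,sc(b))]); print(n,P.round(4),'resid',(proj(T,P)-tp(a)).round(2),(proj(S,P)-sc(b)).round(2),'top@z',onz(T,[tp(a)],z).round(4),'scene@z',onz(S,[sc(b)],z).round(4))
c=np.array([tp(p) for p in [(52,38),(367,60),(357,300),(33,278)]]); C=onz(T,c,.01); print('tray corners',C.round(4).tolist(),C.mean(0))
d1=C[1]-C[0];d2=C[0]-C[3]; print(np.linalg.norm(d1),np.linalg.norm(d2),'yaw',np.arctan2(d2[1],d2[0]),np.arctan2(-d1[0]*-1,-d1[1]))
h=cv2.cvtColor(T['pixels'],cv2.COLOR_RGB2HSV)
ct=cv2.findContours(cv2.inRange(h,(27,150,60),(33,255,255)),0,1)[0]; r=cv2.minAreaRect(max(ct,key=cv2.contourArea)); B=onz(T,cv2.boxPoints(r),.055); print('tub',B.round(3).tolist(),B.mean(0))
m=cv2.inRange(h,(5,40,60),(20,220,255)); m[:,:85]=0;m[:,175:]=0;m[:220]=0
r=cv2.minAreaRect(cv2.findNonZero(m)); B=onz(T,cv2.boxPoints(r),.004); print('mat',B.round(3).tolist(),B.mean(0))
# tub corners in scene (far-right rim etc) heights
for a,b in [((388,236),(86.5,212)),]: pass
# other things near: big jar, food can, 2nd bottle
print('bigjar',onz(T,[(203,309)],.1),'bottle2',tri([(T,(198,155.5)),(S,(371,170))]),'can',onz(T,[(145,159)],.11),'mug',onz(T,[(270,117)],.09),'tape',onz(T,[(388,161)],.048),'scr',onz(T,[(244,321),(342,317)],.02))
E
```

```text
bottle [0.6203 0.0044 0.1814] resid [[0.1  0.04]] [[ 0.1 -0. ]] top@z [[0.62   0.0046 0.184 ]] scene@z [[0.6246 0.0022 0.184 ]]
jar [ 0.6127 -0.0793  0.0806] resid [[-0.17 -0.06]] [[-0.17 -0.  ]] top@z [[ 0.6127 -0.0797  0.08  ]] scene@z [[ 0.6121 -0.0787  0.08  ]]
tin [ 0.6747 -0.0403  0.0386] resid [[-0.2  -0.08]] [[-0.22  0.01]] top@z [[ 0.6745 -0.0407  0.039 ]] scene@z [[ 0.6754 -0.0401  0.039 ]]
tray corners [[0.7276, 0.0573, 0.01], [0.7099, -0.1512, 0.01], [0.5515, -0.1394, 0.01], [0.5683, 0.0706, 0.01]] [ 0.63931754 -0.04067995  0.01      ]
0.20922499799442504 0.15988524485166736 yaw -0.08327977266698922 -0.0847211773840329
tub [[0.379, -0.193, 0.055], [0.575, -0.219, 0.055], [0.557, -0.401, 0.055], [0.362, -0.37, 0.055]] [ 0.46817999 -0.29582461  0.055     ]
mat [[0.362, 0.376, 0.004], [0.608, 0.382, 0.004], [0.603, 0.222, 0.004], [0.357, 0.222, 0.004]] [0.4825007  0.30038147 0.004     ]
bigjar [[0.43676421 0.13462667 0.1       ]] bottle2 [0.71135197 0.13522165 0.17590913] can [[0.7223526  0.24694158 0.11      ]] mug [[0.80942849 0.0049554  0.09      ]] tape [[ 0.72660334 -0.23535252  0.048     ]] scr [[ 0.40726394  0.06251882  0.02      ]
 [ 0.41300217 -0.13499253  0.02      ]]
```

Both views agree within about 2 mm, and the measured heights match the text (everything stands at z of about 4 mm). The bottle moves first.

```bash
cat >> h.py <<'E'
R=down(-0.084-np.pi/2)
SPOT={'bottle':(.6202,.0040),'jar':(.6128,-.0798),'tin':(.6747,-.0405)}
PARK={'bottle':(.562,.300),'jar':(.405,.300),'tin':(.470,-.296)}
Z={'bottle':.1525,'jar':.053,'tin':.011}
W={'bottle':.030,'jar':.058,'tin':.065}
HI={'bottle':.29,'jar':.21,'tin':.16}
def pick(n,xy,openw=.087,hi=None):
    z=Z[n]; hi=hi or HI[n]
    manip.move_ptp([*xy,hi],R)
    if telemetry.get_obs()['opening']<openw-.003: fingers.command_gripper(openw)
    manip.line_to([*xy,z+.03],vel=.2)
    hit=manip.line_to([*xy,z],vel=.06,max_force=6)
    fingers.command_gripper(W[n]-.012,strength=15 if n!='bottle' else 10)
    o=telemetry.get_obs(); print(n,'hit',hit,'eef',o['eef_pos'].round(4),'opening',round(o['opening'],4),'grip',round(float(np.max(o['grip_force'])),1))
    manip.line_to([*xy,z+.03],vel=.08); manip.line_to([*xy,hi],vel=.2)
    o=telemetry.get_obs(); print(' lifted opening',round(o['opening'],4),'F',o['ft_force'].round(2),'t',round(o['clock'],1))
def place(n,xy,openw):
    z=Z[n]; hi=HI[n]
    manip.line_to([*xy,hi],vel=.25)
    manip.line_to([*xy,z+.012],vel=.15); manip.sleep(.2)
    hit=manip.line_to([*xy,z-.003],vel=.02,max_force=2.5)
    o=telemetry.get_obs(); print(n,'place hit',hit,'eef',o['eef_pos'].round(4))
    fingers.command_gripper(openw); manip.sleep(.2)
    manip.line_to([*xy,z+.04],vel=.1); manip.line_to([*xy,max(hi,.2)],vel=.25)
    print(' t',round(telemetry.get_obs()['clock'],1))
E
python3 - <<'E'
from h import *
pick('bottle',SPOT['bottle'],hi=.29)
snap('scene','s1')
place('bottle',PARK['bottle'],.087)
snap('scene','s2'); snap('top','t2')
E
```

```text
bottle hit False eef [0.6202 0.0041 0.1525] opening 0.0295 grip 10.0
 lifted opening 0.0296 F [ 0.13 -0.29 -0.6 ] t 6.3
bottle place hit True eef [0.5618 0.3002 0.1523]
 t 12.0
```

```bash
python3 - <<'E'
from h import *
pick('jar',SPOT['jar'],hi=.21)
place('jar',PARK['jar'],.087)
manip.move_ptp([SPOT['tin'][0],SPOT['tin'][1],.25],R)
snap('scene','s3'); snap('top','t3'); snap('wrist','w3')
a=np.hstack([cv2.imread('pics/s3.png')[60:300,160:460],cv2.imread('pics/w3.png')[::1,:][:240,:300]*0]); 
v=[cv2.resize(cv2.imread(f'pics/{n}.png'),(400,300)) for n in ['s3','t3','w3']]
cv2.imwrite('pics/v3.png',np.vstack([np.hstack(v[:2]),np.hstack([v[2],v[2]*0])]))
E
```

```text
jar hit False eef [ 0.613  -0.0796  0.0532] opening 0.0572 grip 15.0
 lifted opening 0.0574 F [ 0.41 -0.57 -1.88] t 16.9
jar place hit True eef [0.4049 0.3001 0.0529]
 t 22.9
```

View pics/v3.png

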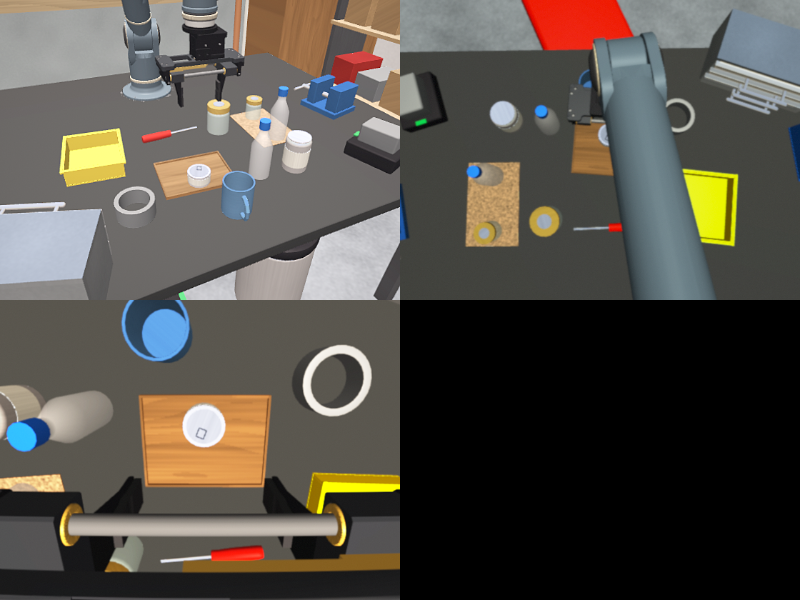

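The view shows the bottle (283,105 in the scene panel) and the jar (254,105) both upright on the cork mat. The tin is untouched in the tray at (204,427) in the wrist panel. I check the tin's position with the wrist view, then fetch it.

```bash
python3 - <<'E'
from h import *
w=load('w3'); g=w['pixels']; uv=[(204*1.4,126.5*1.4)]
p=onz(w,uv,.039)[0]; print('tin from wrist',p.round(4), telemetry.get_obs()['eef_pos'].round(4))
if np.linalg.norm(p[:2]-SPOT['tin'])<.008:
    pick('tin',SPOT['tin'],hi=.16)
    snap('scene','s4')
    place('tin',PARK['tin'],.087)
    manip.line_to([.47,-.296,.22]); manip.move_ptp([.5,-.05,.3],R)
    snap('scene','s5'); snap('top','t5')
    v=[cv2.resize(cv2.imread(f'pics/{n}.png'),(400,300)) for n in ['s5','t5']]; cv2.imwrite('pics/v5.png',np.hstack(v))
E
```

```text
tin from wrist [ 0.6731 -0.0396  0.039 ] [ 0.6745 -0.0386  0.2502]
tin hit False eef [ 0.6749 -0.0404  0.0112] opening 0.0637 grip 15.0
 lifted opening 0.0637 F [-0.03 -0.63 -1.85] t 28.3
tin place hit True eef [ 0.4699 -0.296   0.011 ]
 t 33.9
```

View pics/v5.png

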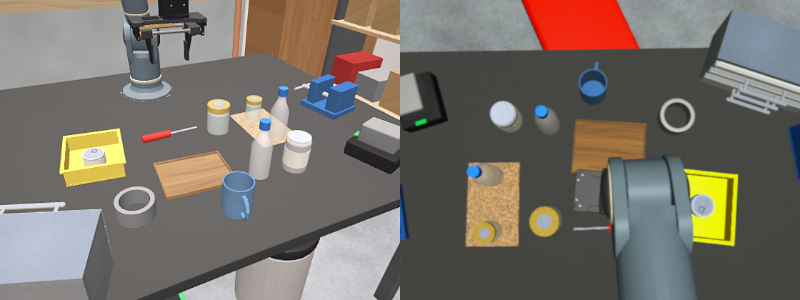

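The tin lies flat in the tub at (93,156), and the bottle and jar still stand on the mat. Now I return the jar, then the bottle.

```bash
python3 - <<'E'
from h import *
pick('jar',PARK['jar'],hi=.23)
place('jar',SPOT['jar'],.087)
pick('bottle',PARK['bottle'],hi=.29)
place('bottle',SPOT['bottle'],.087)
manip.line_to([SPOT['bottle'][0],SPOT['bottle'][1],.32]); manip.move_ptp([.35,-.45,.32],R)
S=snap('scene','s6'); T=snap('top','t6')
h=[cv2.imread(f'pics/{n}.png') for n in ['top0','t6','scene0','s6']]
t=lambda i:cv2.resize(i[155:255,230:355],None,fx=3,fy=3); s=lambda i:cv2.resize(i[150:250,210:335],None,fx=3,fy=3)
cv2.imwrite('pics/v6.png',np.vstack([np.hstack([t(h[0]),t(h[1])]),np.hstack([s(h[2]),s(h[3])])]))
for n in ['top0','t6','scene0','s6']:
    g=cv2.cvtColor(load(n)['pixels'],cv2.COLOR_RGB2HSV)
    for nm,lo,hi in [('blue',(100,150,90),(118,255,255)),('gold',(18,100,90),(28,255,255))]:
        m=cv2.inRange(g,lo,hi); x=(260,340,190,240) if 't' in n[0] else ((230,300,150,240))
        k=np.zeros_like(m);k[x[2]:x[3],x[0]:x[1]]=m[x[2]:x[3],x[0]:x[1]]
        _,_,st,ct=cv2.connectedComponentsWithStats(k); print(n,nm,[c.round(1).tolist() for q,c in zip(st[1:],ct[1:]) if q[4]>150])
E
```

```text
jar hit False eef [0.4051 0.3002 0.0532] opening 0.0577 grip 15.0
 lifted opening 0.0574 F [-0.04  0.28 -0.27] t 40.2
jar place hit True eef [ 0.6127 -0.0796  0.053 ]
 t 46.2
bottle hit False eef [0.562  0.3001 0.1525] opening 0.0293 grip 10.0
 lifted opening 0.0294 F [ 0.58  0.07 -0.69] t 51.2
bottle place hit True eef [0.62   0.0043 0.1523]
 t 56.8
top0 blue [[271.7, 204.8]]
top0 gold [[314.1, 215.4]]
t6 blue [[271.9, 205.0]]
t6 gold [[314.4, 215.8]]
scene0 blue [[287.8, 163.7]]
scene0 gold [[248.5, 214.4]]
s6 blue [[287.5, 163.8]]
s6 gold [[248.0, 214.1]]
```

View pics/v6.png

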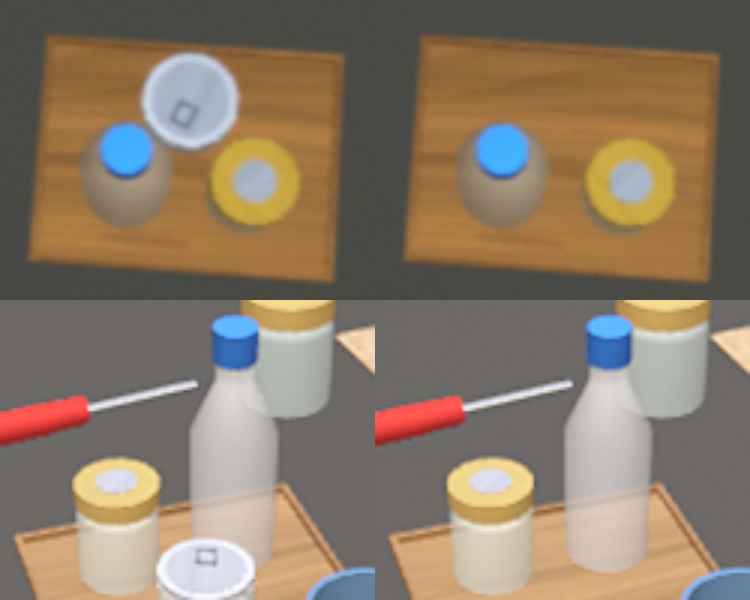

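The bottle cap at (272,205) and jar lid at (314,216) in the top view are back within half a pixel (about 1 mm) of the start, and both are upright.

```bash
python3 -c "
from station import ticket
print(ticket.hand_in())"
```

```text
the job is handed in; nothing more can be done
None
```

The job is handed in: the tin lies flat in the yellow tub, and the bottle and jar are back upright within about 1 mm of their starting spots in the tray.

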